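# Move the battery pack from the charger to the bench dust pump

### The arm

A 7-joint arm with a two-finger parallel gripper is mounted at the origin on the work surface. World frame = base frame: x ahead of the robot, y to its left, z up, the work surface at z = 0. Lengths are in m, angles in rad, forces in N, time in s.
With the tool pointing down it reaches from about 0.4 to 0.85 m from the base axis. Payload 4.5 kg.
Tool frame: the origin (TCP) lies at the very end of the fingers, on their centre line; the grasp point (between the pads) lies 19 mm behind it; z points along the fingers, y is the direction in which the jaws open and shut (so a half turn about z gives the same grasp; the last joint's range is limited). The gripper opens to 88 mm and grips with 3 to 60 N. Pads are 18 mm wide; open, the fingers measure 123 mm over their backs; the gripper's body (75 mm by 187 mm) begins 45 mm behind the grasp point.
Start: joints at [1.23, 0.689, -0.195, 1.565, 0.157, 0.902, -0.215], TCP at [0.229, -0.582, 0.239] pointing down, gripper open.
Joint ranges: [-3.01, 3.01], [-0.46, 2.08], [-1.47, 1.51], [0.13, 2.56], [-1, 4.14], [0.04, 2.09], [-2.66, 2.66]. Speed limits (rad/s): [2.57, 2.57, 3.14, 3.14, 3.14, 3.14, 3.14].

### API

Orientations are given as a unit quaternion [w, x, y, z].
In Python, from station import env gives the robot as it stands.
- The arm moves only by the tool drive_tool, never from a script. Its argument "motion" is a list of rows, each a list of 2 entries, a list of its own where there are three numbers: the shift along the tool's x, y, z scaled (see below), then the turn, a rotation vector about the tool's x, y, z scaled (see below). A call has 1 to 12 rows; each row is the pose to reach, as a shift and turn from the pose measured when the call began, along the tool's axes at that moment, turning the shorter way round; what a row does not reach only later rows make up. The controller multiplies each number of a shift by 0.4 m and each number of a turn by pi rad. A row lasts 1/10 s, in which the tool goes at most 50 mm and 8.59 degrees, less where a joint would pass 70% of its speed; a pose out of reach is approached as far as the arm can. A call with a number of a shift or a turn outside -1 to 1 is refused whole. A call with a gripper value outside its range is refused whole. "fingers" is the opening, from 0 (shut) to 1 (fully open), set as the call begins (left out, the last holds). The fingers move at their own pace and stop on an object; "newtons" is the grip in N (left out, the last holds). Time passes only in rows, so rows that repeat a pose let the fingers close. It gives the time, the measured TCP pose, the force and the opening at its end, in the units of the state.
- env.observe(): the state, without advancing time (a new reading comes with each control period).
- env.camera(name): name is "scene" or "top"; returns a dict with "color" (384x512x3 uint8, red, green, blue), "K" (3x3 intrinsics, pixels), "xyz" and "orientation" of the camera in the world. Camera axes: x right, y down, z forward; pixel columns grow to the right and rows downward; lengths in m; the calibration is good to about 2 mm. A picture is of the moment at which its call begins. There is no depth.
- env.sign_off(): hands the job in, once; it reports no verdict.
Trained networks look in a picture, given as the dict that the camera call returned (one of the last four; its "shot" number tells which), for a name from the list of things; names that differ only in an ending like _2 or _b are one class to them, and where a whole thing is asked for, a point or a joint stands for the part that bears it (a point fixed in the world has none). Each returns a list of dicts, best first, with "confidence" (0 to 1); they miss things now and then, are a little off and sometimes report something else, mostly with a low value. They report only what shows in the picture. A call takes as long as a camera call. They do not tell look-alikes from the thing itself.
- env.search_frame(picture, thing): "point" ([x, y, z] in m, in world coordinates, good to about 4 mm: the middle of the surface that is visible of it).
- env.trace(picture, thing): "mask" (384x512 bool, what is visible of it).
- env.landmark_of(picture, thing): "point" ([x, y, z] in m, in world coordinates, good to about 4 mm: a listed point, or the origin of a listed thing).
The state is a dict: "time_s": time; "joints": joint angles; "joint_vel": joint speeds; "joint_torque": joint torques, N m; "position": TCP position; "orientation": TCP orientation; "force": force on the tool from outside, world axes, zero at the start; "moment": the same for the moment, N m; "finger_gap": finger opening in m.
Only numpy, scipy, OpenCV 4.12 (cv2) and the standard library are available. Lean on these libraries where they do the work, as an engineer would, in place of code of your own. Each camera call takes 0.05 s, during which the arm holds its last target. There are 200 camera calls.

### The job

Free the charged battery pack from the black charger by pinching its two orange side tabs together and lifting it straight out, then push it down into the pocket of the white and blue dust pump until it is fully home and both tabs have snapped out and hold it there by themselves. Work gently: never force the pack against the charger or the pump, neither up while it is still latched nor down or sideways, while pinching or pressing, and leave the weight, the brush and the jar where they are. Let go at the end.

Things in the scene. Friction and masses are not known exactly. Their poses are not given: they have to be found in the camera images.
- pack: Battery pack, 0.35 kg, 92 mm tall: grey head (64 x 30 mm, heights 52 to 92), black foot 64 mm (x) by 44 mm (y). Origin: centre of its underside; z up, y from one orange tab to the other. It starts latched in the charger, in line with it, on the pocket floor, and fits a pocket either way round (half a turn is all the same). The charger and the pump bear at most 40 N from it.
- pack_grip (a point): Point in the pack midway between its two orange tab paddles, 72 mm above its underside; axes as the pack's. The paddles are flat and upright, 28 mm wide along x, at heights 50 to 88 mm, 5 mm thick; their outer faces stand 29 mm either side along y at rest (58 mm over both), 22 mm when fully in (44 mm over both).
- tab_a (a joint): Inward travel of the tab on the pack's +y side: 0 out, 0.007 m fully in. Spring 2.7 N at rest, 9 N fully in; press fully in to clear the ledge. Its barb, inside the pocket, reaches 28 mm from the pack's centre at rest; flat top 16 mm above the underside, slanted below, so that it also gives way by itself when the pack is pushed down.
- tab_b (a joint): The same for the tab on the pack's -y side.
- charger: Black charger, fixed, 124 x 112 mm, top at 48 to 52 mm, pocket in the middle. Origin: on the work surface under the pocket's centre; z up, y from one latch ledge to the other. Pocket 67 mm (x) by 47 mm (y), floor at height 8 mm, with a 45 degree lead-in 6 mm wide on all sides at the mouth. Latch ledges in its two y walls have their undersides 19 mm above its floor.
- pump: White dust pump, fixed, 247 x 128 mm, top at 48 to 52 mm: pocket with a blue rim at the front, blue motor dome (radius 46 mm, top 80 mm) 125 mm behind the pocket along +x. Origin: on the work surface under the pocket's centre; axes, pocket size and lead-in as the charger's, but the pocket's hard floor is set by a screw to between 8 and 17 mm above the origin, differently each time and not measured: feel for it.
- pump_mouth (a point): Centre of the pump's pocket mouth, 52 mm above the work surface, axes as the pump's. The pocket's floor lies 35 to 44 mm below; the latch ledges always 19 mm above the floor. With the pack pressed on the floor its barbs lie 3 mm below the ledges and the tabs can spring out; let go, it then rises about 3 mm until the barbs meet the ledges.
- contact_plate (a joint): How far the sprung brass contact plate in the pump's pocket is pressed down: 0 up (10 mm above the pocket's floor), 0.010 m level with the floor. It pushes the pack up with 6 N at 0 and 12 N at the floor, where the hard stop is felt. A latched pack keeps it down at about 0.007; a pack that is not latched is pushed up to near 0.
- weight: Dark steel paper weight, 42 mm across and 42 mm high, standing; a bystander. Origin: centre of its underside.
- brush: Wide wooden brush, 50 x 120 x 42 mm, lying flat; a bystander. Origin: centre of its underside.
- jar: Amber jar, 66 mm across and 75 mm high, standing; a bystander. Origin: centre of its underside.
Not all that is in view belongs to the job. Leave any pink or purple look-alike of the charger alone.

How it is judged:
By the outcome, as a careful person would: the job done as asked, in the order asked, and still so for the second after the job is handed in, with the robot touching nothing.
It also fails if it takes over 58 s, if anything falls off the work surface, if the arm or the gripper's body presses on something with over 40 N, if the wrist force passes 120 N, or if a joint passes its speed limit or range.

## Working session

There is one attempt and no reset: what is moved stays moved. The work goes in short steps, Python scripts to look and compute and a tool call to move; the robot and the scene stay as the last step left them, time stands still between calls to the robot, and variables do not carry over. Pictures are saved under pics/ and viewed, about 8 in all and at most 12, crops included, and the job is handed in when it is done.

Besides the shell and the picture viewer there is one more tool, called as a command line: name --argument value ..., lists and objects as JSON in quotes. drive_tool: Moves the arm, as the interface text tells. Its arguments: {"type":"object","properties":{"motion":{"type":"array","items":{"type":"array"}},"fingers":{"type":"number"},"newtons":{"type":"number"}},"required":["motion"]}

```bash
mkdir -p pics; ls; cat > h.py <<'E'
import numpy as np,cv2
from scipy.spatial.transform import Rotation as R
from station import env
def rot(q): return R.from_quat([q[1],q[2],q[3],q[0]]).as_matrix()
def ray(c,u,v,z):
    d=rot(c["orientation"])@np.linalg.inv(c["K"])@np.array([u,v,1.]); o=np.array(c["xyz"])
    return o+d*(z-o[2])/d[2]
def proj(c,p):
    q=np.array(c["K"])@(rot(c["orientation"]).T@(np.array(p)-c["xyz"])); return q[:2]/q[2]
def save(c,n): cv2.imwrite("pics/"+n,c["color"][:,:,::-1])
E
python3 - <<'E'
from h import *
np.set_printoptions(precision=4,suppress=True)
s=env.observe();print(s)
a={}
for n in("scene","top"):
    c=env.camera(n);a[n]=c;print(n,c["xyz"],c["orientation"],c["K"][0])
    for t in("pack","pack_grip","charger","pump","pump_mouth","weight","brush","jar"):
        print(t,[(np.round(d["point"],4),round(d["confidence"],2)) for d in env.landmark_of(c,t)[:3]])
cv2.imwrite("pics/a.png",cv2.resize(np.hstack([a["top"]["color"]])[:,:,::-1],(800,600)))
cv2.imwrite("pics/b.png",cv2.resize(a["scene"]["color"][:,:,::-1],(800,600)))
E
```

```text
pics
{'time_s': 0.0, 'joints': array([ 1.2298,  0.69  , -0.1945,  1.5663,  0.1573,  0.9025, -0.2151]), 'joint_vel': array([-0.0001,  0.0022,  0.0003, -0.0002,  0.0008,  0.0008, -0.0003]), 'joint_torque': array([  0.0003, -52.7562,  -1.2669, -15.3427,  -0.0527,   0.0065,
         0.0002]), 'position': array([ 0.2285, -0.581 ,  0.2379]), 'orientation': array([-0.0009,  0.9825,  0.1863, -0.0002]), 'force': array([-0.8299, -0.3422,  0.5155]), 'moment': array([-0.0062,  0.0486,  0.0435]), 'finger_gap': 0.08831152196988357}
scene [ 1.3393 -0.6265  0.8734] [-0.4214  0.8146  0.353  -0.1848] [466.3789   0.     257.7242]
pack [(array([0.495 , 0.1592, 0.0098]), 0.75)]
pack_grip [(array([0.4955, 0.1565, 0.0764]), 0.91)]
charger [(array([0.4951, 0.1594, 0.0002]), 0.91), (array([ 0.4986,  0.3465, -0.0008]), 0.81), (array([0.4849, 0.6844, 0.004 ]), 0.71)]
pump [(array([ 0.5406, -0.1558, -0.0001]), 0.58)]
pump_mouth [(array([ 0.5352, -0.1542,  0.05  ]), 0.92)]
weight [(array([0.4473, 0.004 , 0.001 ]), 0.6)]
brush [(array([0.3109, 0.2644, 0.0017]), 0.78)]
jar [(array([ 0.4447, -0.3887,  0.0026]), 0.69)]
top [0.3331 0.1404 1.4859] [-0.0491  0.7146 -0.6968  0.0373] [445.3163   0.     251.3975]
pack [(array([0.4959, 0.1602, 0.0101]), 0.7)]
pack_grip [(array([0.4909, 0.1648, 0.0797]), 0.59)]
charger [(array([0.4812, 0.6865, 0.0055]), 0.87), (array([ 0.6895,  0.1385, -0.0029]), 0.82), (array([0.6983, 0.3501, 0.0005]), 0.81)]
pump [(array([ 0.5393, -0.1497,  0.0001]), 0.98), (array([ 0.4894,  0.1564, -0.0015]), 0.27)]
pump_mouth [(array([ 0.5391, -0.1493,  0.0501]), 0.67), (array([0.4882, 0.1563, 0.0002]), 0.24)]
weight [(array([ 0.4534, -0.0016, -0.0013]), 0.65)]
brush [(array([0.3101, 0.2653, 0.0004]), 0.6)]
jar [(array([ 0.4426, -0.3909,  0.0008]), 0.6)]
```

View pics/a.png

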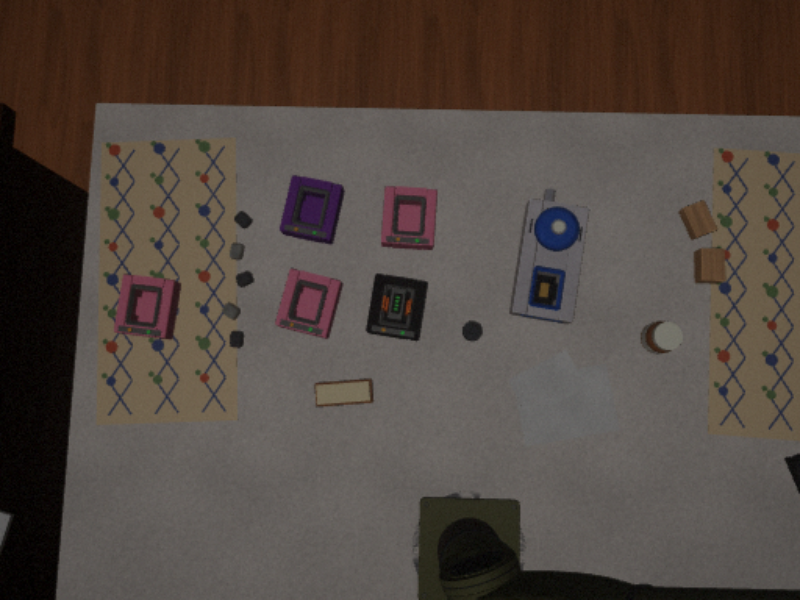

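View pics/b.png

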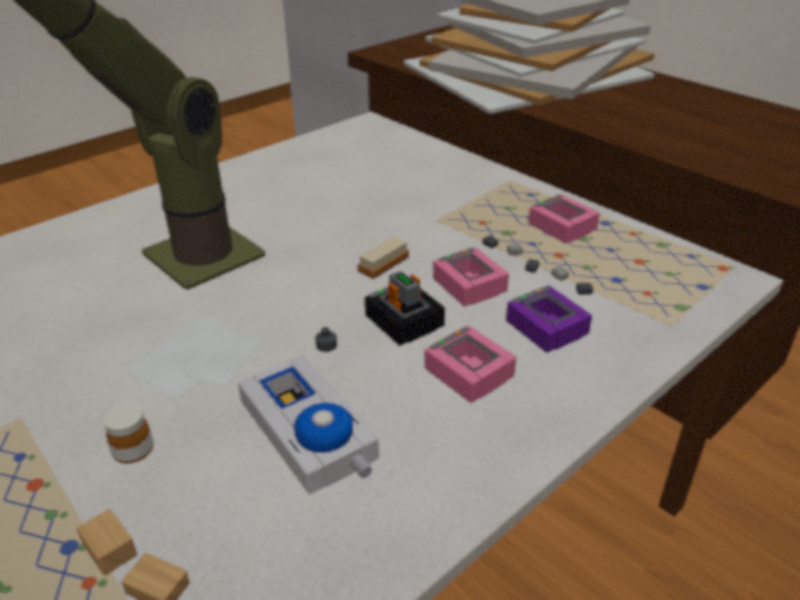

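```bash
cat > m.py <<'E'
from h import *
np.set_printoptions(precision=4,suppress=True)
def rect(c,x0,y0,z,W=0.34,s=0.001,im=None):
    # map: col -> -y , row -> -x
    n=int(W/s); src=np.float32([[0,0],[n,0],[n,n],[0,n]])
    wp=[(x0+W/2-r*s,y0+W/2-q*s,z) for q,r in src]
    dst=np.float32([proj(c,p) for p in wp])
    H=cv2.getPerspectiveTransform(dst,src)
    return cv2.warpPerspective(c["color"] if im is None else im,H,(n,n),flags=cv2.INTER_CUBIC)
if __name__=="__main__":
    c=env.camera("top"); out=[]
    for t,x0,y0 in(("charger",.495,.159),("pump",.59,-.15)):
        out.append(rect(c,x0,y0,.05,W=.3 if t=="pump" else .2,s=.0005 if t=="pump" else .0005/1.5))
        for d in env.trace(c,t):
            m=d["mask"].astype(np.uint8)*255
            M=rect(c,x0,y0,.05,s=.0005,im=m)>127
            if M.sum()<5000: continue
            p=np.argwhere(M)[:,::-1].astype(np.float32)
            (u,v),(w,h),a=cv2.minAreaRect(p)
            print(t,round(d["confidence"],2),"centre",x0+.17-v*.0005,y0+.17-u*.0005,"size",w*.0005,h*.0005,"ang",a)
    # pump from the scene; tabs
    for n in("scene","top"):
        k=c if n=="top" else env.camera(n)
        for t in("tab_a","tab_b","pack"):
            print(n,t,[(np.array(d["point"]),round(d["confidence"],2)) for d in env.search_frame(k,t)[:3]])
    cv2.imwrite("pics/c.png",cv2.resize(np.hstack(out)[:,:,::-1],(800,400)))
E
python3 m.py
```

```text
charger 0.93 centre 0.49211254882812505 0.1599049072265625 size 0.11221455383300781 0.12848634338378906 ang 7.46056604385376
charger 0.69 centre 0.6435000000000001 0.309 size 0.043000000000000003 0.04 ang 90.0
charger 0.66 centre 0.63925 0.1405 size 0.051500000000000004 0.111 ang 90.0
charger 0.63 centre 0.48850000000000005 0.30175 size 0.133 0.0545 ang 90.0
pump 0.58 centre 0.6055646362304687 -0.1583817138671875 size 0.14080657958984374 0.28049151611328127 ang 7.903148651123047
scene tab_a [(array([0.4912, 0.1294, 0.0753]), 0.58)]
scene tab_b [(array([0.4912, 0.1294, 0.0753]), 0.58)]
scene pack [(array([0.5043, 0.1454, 0.0877]), 0.76)]
top tab_a []
top tab_b []
top pack [(array([0.4945, 0.1583, 0.0994]), 0.6)]
```

View pics/c.png

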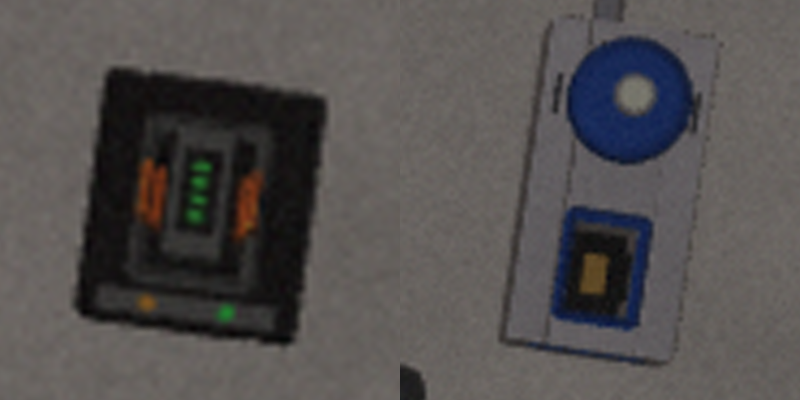

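```bash
cat > m2.py <<'E'
from m import *
c=env.camera("top"); k=env.camera("scene")
def fit(c,x0,y0,z,lo,hi,W,s=.0005,lab=""):
    r=rect(c,x0,y0,z,W=W,s=s); hsv=cv2.cvtColor(r,cv2.COLOR_RGB2HSV)
    M=cv2.inRange(hsv,lo,hi); n,l,st,ce=cv2.connectedComponentsWithStats(M)
    for i in range(1,n):
        if st[i,4]<60: continue
        p=np.argwhere(l==i)[:,::-1].astype(np.float32); (u,v),(w,h),a=cv2.minAreaRect(p)
        f=lambda u,v:np.array([x0+W/2-v*s,y0+W/2-u*s])
        print(lab,"rect",f(u,v),"centroid",f(*ce[i]),"size",w*s,h*s,"ang",a,"n",st[i,4])
for n,q in(("top",c),("scene",k)):
    fit(q,.54,-.15,.052,(100,120,40),(130,255,255),.12,lab=n+" rim")
    for z in(.088,):fit(q,.495,.159,z,(3,150,90),(16,255,255),.075,lab=n+" tab")
# dome white cap
    fit(q,.54+.124,-.167,.08,(100,120,40),(130,255,255),.13,lab=n+" dome80")
E
python3 m2.py
```

```text
top rim rect [ 0.5382 -0.1505] centroid [ 0.539  -0.1511] size 0.06516407775878906 0.08525157928466796 ang 8.350752830505371 n 8418
top tab rect [0.4958 0.1824] centroid [0.4958 0.1822] size 0.011252232551574707 0.027788454055786133 ang 8.746162414550781 n 761
top tab rect [0.4874 0.1354] centroid [0.4877 0.1353] size 0.008199757575988769 0.02729558753967285 ang 4.236394882202148 n 705
top dome80 rect [ 0.6578 -0.165 ] centroid [ 0.6571 -0.1647] size 0.0880347900390625 0.09157032775878907 ang 45.0 n 21970
scene rim rect [ 0.5439 -0.1525] centroid [ 0.54   -0.1494] size 0.06326720046997071 0.08151307678222657 ang 8.530765533447266 n 6949
scene tab rect [0.4957 0.1355] centroid [0.4933 0.1358] size 0.014897629737854004 0.05043655395507812 ang 21.037511825561523 n 1745
scene tab rect [0.4952 0.1892] centroid [0.4948 0.1895] size 0.00792809772491455 0.023472366333007814 ang 8.972626686096191 n 589
scene tab rect [0.4937 0.1243] centroid [0.4934 0.124 ] size 0.0105 0.0045000000000000005 ang 90.0 n 137
scene dome80 rect [ 0.6808 -0.1805] centroid [ 0.6834 -0.1816] size 0.08662057495117188 0.10076270294189453 ang 45.0 n 24094
scene dome80 rect [ 0.6063 -0.1603] centroid [ 0.607  -0.1578] size 0.0135 0.0345 ang 90.0 n 1066
scene dome80 rect [ 0.6025 -0.1988] centroid [ 0.6024 -0.1991] size 0.006 0.0075 ang 90.0 n 167
```

```bash
cat > go.py <<'E'
from h import *
import sys
# usage: go.py heading x y z [x y z ...]
s=env.observe(); R0=rot(s["orientation"]); p0=np.array(s["position"])
a=[float(v) for v in sys.argv[1:]]; h=np.radians(a[0]); c,n=np.cos(h),np.sin(h)
Rt=np.array([[c,n,0],[n,-c,0],[0,0,-1]])
print("t",s["time_s"],"pos",p0.round(4),"head",np.degrees(np.arctan2(R0[1,0],R0[0,0])).round(2),"tilt",R0[:2,2].round(4),"F",np.round(s["force"],1),"gap",round(s["finger_gap"],4),"j",np.round(s["joints"],2))
print("turn",(R.from_matrix(R0.T@Rt).as_rotvec()/np.pi).round(4))
for i in range(1,len(a),3): print(a[i:i+3],"shift",(R0.T@(np.array(a[i:i+3])-p0)/.4).round(4))
E
python3 go.py -8 .47 -.2 .25 .493 .159 .2
```

```text
t 1.5 pos [ 0.2288 -0.5816  0.2388] head 21.48 tilt [ 0.     -0.0001] F [-0.8  1.4  0.8] gap 0.0878 j [ 1.23  0.69 -0.19  1.57  0.16  0.9  -0.22]
turn [ 0.     -0.      0.1638]
[0.47, -0.2, 0.25] shift [ 0.9104 -0.6671 -0.0282]
[0.493, 0.159, 0.2] shift [ 1.2925 -1.4812  0.0968]
```

drive_tool --motion '[[[0.91, -0.67, -0.03], [0, 0, 0.164]], [[0.91, -0.67, -0.03], [0, 0, 0.164]], [[0.91, -0.67, -0.03], [0, 0, 0.164]], [[0.91, -0.67, -0.03], [0, 0, 0.164]], [[0.91, -0.67, -0.03], [0, 0, 0.164]], [[0.91, -0.67, -0.03], [0, 0, 0.164]], [[0.91, -0.67, -0.03], [0, 0, 0.164]], [[0.91, -0.67, -0.03], [0, 0, 0.164]], [[0.91, -0.67, -0.03], [0, 0, 0.164]], [[0.91, -0.67, -0.03], [0, 0, 0.164]], [[0.91, -0.67, -0.03], [0, 0, 0.164]], [[0.91, -0.67, -0.03], [0, 0, 0.164]]]' --fingers 1

```text
time_s: 2.7
position: [0.4686, -0.2003, 0.2507]
orientation: [0.001, 0.997, -0.071, -0.0]
force: [-0.1, 0.1, -0.5]
finger_gap: 0.088
```

```bash
python3 go.py -7.8 .493 .159 .2
```

```text
t 2.7 pos [ 0.4686 -0.2003  0.2507] head -8.15 tilt [-0.0007 -0.001 ] F [-0.1  0.1 -0.5] gap 0.088 j [ 0.31  0.52 -0.    1.9   0.    0.72 -1.4 ]
turn [ 0.0003  0.0002 -0.002 ]
[0.493, 0.159, 0.2] shift [-0.067  -0.898   0.1259]
```

drive_tool --motion '[[[-0.067, -0.898, 0.126], [0, 0, -0.002]], [[-0.067, -0.898, 0.126], [0, 0, -0.002]], [[-0.067, -0.898, 0.126], [0, 0, -0.002]], [[-0.067, -0.898, 0.126], [0, 0, -0.002]], [[-0.067, -0.898, 0.126], [0, 0, -0.002]], [[-0.067, -0.898, 0.126], [0, 0, -0.002]], [[-0.067, -0.898, 0.126], [0, 0, -0.002]], [[-0.067, -0.898, 0.18], [0, 0, -0.002]], [[-0.067, -0.898, 0.21], [0, 0, -0.002]], [[-0.067, -0.898, 0.21], [0, 0, -0.002]]]'

```text
time_s: 3.7
position: [0.492, 0.1556, 0.1649]
orientation: [0.002, 0.998, -0.07, -0.002]
force: [-0.5, -0.7, 0.3]
finger_gap: 0.0881
```

```bash
python3 go.py -7.8 .493 .159 .061; python3 - <<'E'
from h import *
a=env.camera("scene");cv2.imwrite("pics/d.png",cv2.resize(a["color"][130:250,190:340,::-1],(750,600),interpolation=cv2.INTER_CUBIC))
E
```

```text
t 3.7 pos [0.492  0.1556 0.1649] head -7.99 tilt [-0.0044 -0.0043] F [-0.5 -0.7  0.3] gap 0.0881 j [-0.43  0.66  0.05  1.97 -0.05  0.52 -2.05]
turn [ 0.0015  0.0012 -0.0011]
[0.493, 0.159, 0.061] shift [ 0.0022 -0.01    0.2597]
```

View pics/d.png

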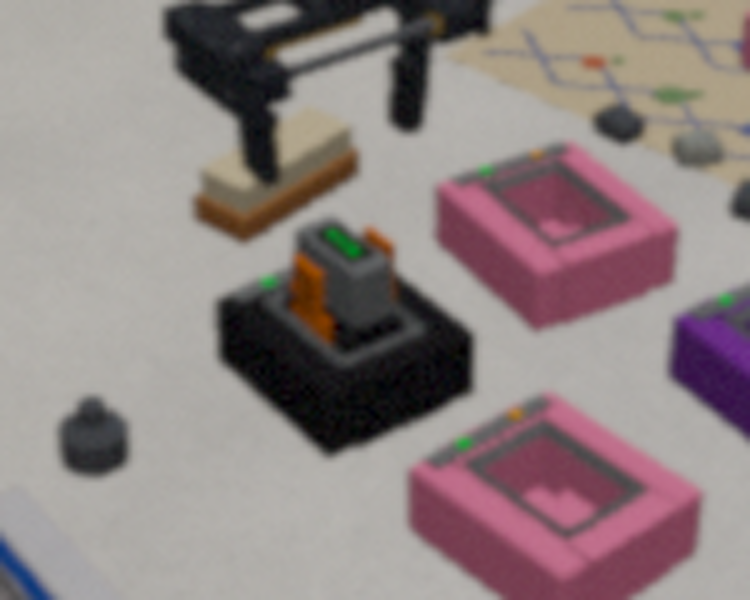

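drive_tool --motion '[[[0.002, -0.01, 0.06], [0.0015, 0.001, -0.001]], [[0.002, -0.01, 0.12], [0.0015, 0.001, -0.001]], [[0.002, -0.01, 0.18], [0.0015, 0.001, -0.001]], [[0.002, -0.01, 0.22], [0.0015, 0.001, -0.001]], [[0.002, -0.01, 0.255], [0.0015, 0.001, -0.001]], [[0.002, -0.01, 0.255], [0.0015, 0.001, -0.001]], [[0.002, -0.01, 0.255], [0.0015, 0.001, -0.001]], [[0.002, -0.01, 0.255], [0.0015, 0.001, -0.001]]]'

```text
time_s: 4.55
position: [0.4948, 0.158, 0.0651]
orientation: [-0.0, 0.998, -0.07, 0.002]
force: [-0.2, 0.5, 0.3]
finger_gap: 0.0883
```

drive_tool --motion '[[[0, 0, 0], [0, 0, 0]], [[0, 0, 0], [0, 0, 0]], [[0, 0, 0], [0, 0, 0]], [[0, 0, 0], [0, 0, 0]], [[0, 0, 0], [0, 0, 0]]]' --fingers 0.68 --newtons 5

```text
time_s: 5.05
position: [0.495, 0.1587, 0.0652]
orientation: [-0.001, 0.998, -0.069, 0.002]
force: [0.2, 1.2, 0.5]
finger_gap: 0.0602
```

```bash
python3 go.py -7.8 .493 .159 .063
```

```text
t 5.05 pos [0.495  0.1587 0.0652] head -7.94 tilt [0.0037 0.0016] F [0.2 1.2 0.5] gap 0.0602 j [-0.41  0.84  0.02  2.02 -0.06  0.28 -2.05]
turn [-0.0007 -0.0011 -0.0008]
[0.493, 0.159, 0.063] shift [-0.0052 -0.      0.0054]
```

drive_tool --motion '[[[0, 0, 0.005], [0, 0, 0]], [[0, 0, 0.005], [0, 0, 0]], [[0, 0, 0.005], [0, 0, 0]], [[0, 0, 0.005], [0, 0, 0]], [[0, 0, 0.005], [0, 0, 0]]]' --fingers 0.6 --newtons 6

```text
time_s: 5.55
position: [0.4954, 0.1589, 0.0633]
orientation: [-0.001, 0.998, -0.069, 0.002]
force: [0.5, 1.1, 4.6]
finger_gap: 0.0527
```

```bash
python3 go.py -7.8 .493 .159 .063
```

```text
t 5.55 pos [0.4954 0.1589 0.0633] head -7.93 tilt [0.0044 0.0019] F [0.5 1.1 4.6] gap 0.0527 j [-0.41  0.85  0.02  2.02 -0.06  0.27 -2.05]
turn [-0.0008 -0.0013 -0.0007]
[0.493, 0.159, 0.063] shift [-0.0059  0.0006  0.0008]
```

drive_tool --motion '[[[0, 0, -0.001], [0, 0, 0]], [[0, 0, -0.001], [0, 0, 0]], [[0, 0, -0.001], [0, 0, 0]], [[0, 0, -0.001], [0, 0, 0]], [[0, 0, -0.001], [0, 0, 0]], [[0, 0, -0.001], [0, 0, 0]]]' --fingers 0.4 --newtons 25

```text
time_s: 6.15
position: [0.4952, 0.159, 0.0638]
orientation: [-0.001, 0.998, -0.069, 0.002]
force: [-0.3, 1.9, 5.2]
finger_gap: 0.0412
```

```bash
python3 go.py -7.8 .493 .159 .063
```

```text
t 6.15 pos [0.4952 0.159  0.0638] head -7.93 tilt [0.0041 0.002 ] F [-0.3  1.9  5.2] gap 0.0412 j [-0.41  0.85  0.02  2.02 -0.06  0.27 -2.05]
turn [-0.0008 -0.0012 -0.0007]
[0.493, 0.159, 0.063] shift [-0.0054  0.0007  0.0019]
```

drive_tool --motion '[[[0, 0, -0.005], [0, 0, 0]], [[0, 0, -0.01], [0, 0, 0]], [[0, 0, -0.015], [0, 0, 0]], [[0, 0, -0.015], [0, 0, 0]]]'

```text
time_s: 6.55
position: [0.495, 0.1585, 0.0697]
orientation: [-0.001, 0.998, -0.069, 0.002]
force: [0.9, -0.4, -3.5]
finger_gap: 0.041
```

```bash
python3 go.py -7.8 .493 .159 .063
```

```text
t 6.55 pos [0.495  0.1585 0.0697] head -7.95 tilt [0.0038 0.0014] F [ 0.9 -0.4 -3.5] gap 0.041 j [-0.41  0.83  0.02  2.02 -0.06  0.29 -2.05]
turn [-0.0006 -0.0011 -0.0008]
[0.493, 0.159, 0.063] shift [-0.0052 -0.0004  0.0169]
```

drive_tool --motion '[[[0, 0, -0.03], [0, 0, 0]], [[0, 0, -0.06], [0, 0, 0]], [[0, 0, -0.09], [0, 0, 0]], [[0, 0, -0.14], [0, 0, 0]], [[0, 0, -0.2], [0, 0, 0]], [[0, 0, -0.25], [0, 0, 0]], [[0, 0, -0.26], [0, 0, 0]], [[0, 0, -0.26], [0, 0, 0]]]'

```text
time_s: 7.35
position: [0.4949, 0.1583, 0.1748]
orientation: [-0.001, 0.998, -0.069, 0.003]
force: [0.4, 0.9, -4.0]
finger_gap: 0.041
```

```bash
python3 go.py -8.2 .5385 -.151 .172
```

```text
t 7.35 pos [0.4949 0.1583 0.1748] head -7.96 tilt [0.0055 0.002 ] F [ 0.4  0.9 -4. ] gap 0.041 j [-0.43  0.65  0.05  1.96 -0.05  0.53 -2.05]
turn [-0.0009 -0.0017  0.0013]
[0.5385, -0.151, 0.172] shift [0.2149 0.7509 0.0059]
```

drive_tool --motion '[[[0.02, 0.08, 0.0], [-0.001, -0.0015, 0.001]], [[0.05, 0.17, 0.0], [-0.001, -0.0015, 0.001]], [[0.075, 0.26, 0.0], [-0.001, -0.0015, 0.001]], [[0.1, 0.36, 0.0], [-0.001, -0.0015, 0.001]], [[0.13, 0.46, 0.0], [-0.001, -0.0015, 0.001]], [[0.16, 0.55, 0.0], [-0.001, -0.0015, 0.001]], [[0.18, 0.64, 0.0], [-0.001, -0.0015, 0.001]], [[0.2, 0.71, 0.0], [-0.001, -0.0015, 0.001]], [[0.215, 0.75, 0.0], [-0.001, -0.0015, 0.001]], [[0.215, 0.75, 0.006], [-0.001, -0.0015, 0.001]], [[0.215, 0.75, 0.006], [-0.001, -0.0015, 0.001]], [[0.215, 0.75, 0.006], [-0.001, -0.0015, 0.001]]]'

```text
time_s: 8.55
position: [0.538, -0.1487, 0.1712]
orientation: [-0.001, 0.998, -0.07, -0.001]
force: [-0.1, 0.5, -3.2]
finger_gap: 0.0409
```

```bash
python3 go.py -8.2 .5385 -.151 .172; python3 - <<'E'
from m import *
a=env.camera("scene");c=env.camera("top")
for n,k in(("scene",a),("top",c)):
    for t in("pack_grip","pump_mouth","pack"):
        print(n,t,[(np.round(d["point"],4),round(d["confidence"],2)) for d in env.landmark_of(k,t)[:2]])
u,v=proj(a,[.5385,-.151,.08]).astype(int)
cv2.imwrite("pics/e.png",cv2.resize(a["color"][v-60:v+60,u-75:u+75,::-1],(750,600),interpolation=cv2.INTER_CUBIC));print(u,v)
E
```

```text
t 8.55 pos [ 0.538  -0.1487  0.1712] head -8.01 tilt [-0.0015  0.0012] F [-0.1  0.5 -3.2] gap 0.0409 j [ 0.21  0.69 -0.03  1.84  0.04  0.61 -1.56]
turn [-0.0003  0.0005  0.0011]
[0.5385, -0.151, 0.172] shift [ 0.0021  0.0056 -0.0019]
scene pack_grip []
scene pump_mouth [(array([ 0.5361, -0.148 ,  0.0517]), 0.95)]
scene pack [(array([ 0.5358, -0.1477,  0.1129]), 0.71)]
top pack_grip [(array([ 0.5384, -0.1492,  0.0526]), 0.67), (array([ 0.5397, -0.1468,  0.1843]), 0.64)]
top pump_mouth [(array([ 0.5399, -0.1495,  0.0478]), 0.93)]
top pack [(array([ 0.5408, -0.153 ,  0.1168]), 0.44)]
181 237
```

View pics/e.png

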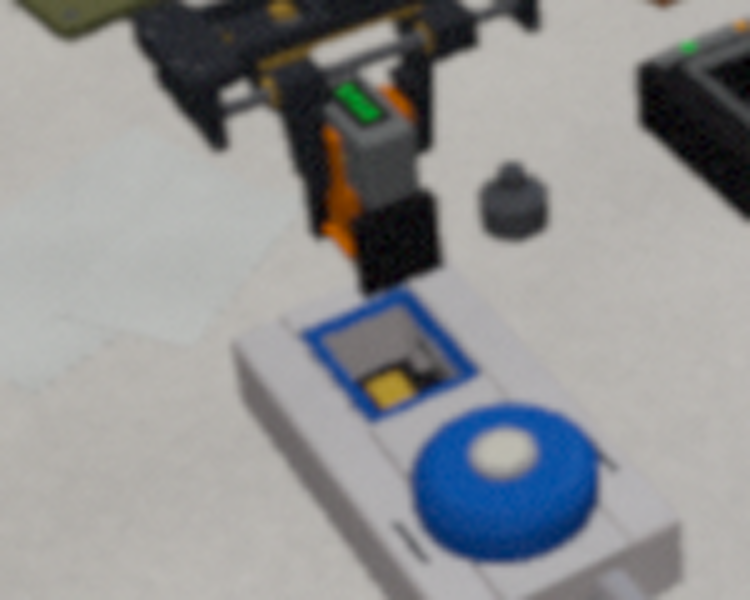

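```bash
cat > ov.py <<'E'
from m import *
import sys
s=env.observe();a=env.camera("scene"); T=np.array(s["position"]);R0=rot(s["orientation"])
h=np.arctan2(R0[1,0],R0[0,0]);c,n=np.cos(h),np.sin(h)
S=6;u0,v0=[int(q) for q in proj(a,[.5385,-.151,.09])];u0-=62;v0-=50
im=cv2.resize(a["color"][v0:v0+100,u0:u0+125,::-1],None,fx=S,fy=S,interpolation=cv2.INTER_CUBIC)
def quad(x,y,z,lx,ly,h,col):
    c,n=np.cos(h),np.sin(h);P=[]
    for i,j in((1,1),(1,-1),(-1,-1),(-1,1)):
        dx,dy=i*lx/2,j*ly/2;P.append((proj(a,[x+c*dx-n*dy,y+n*dx+c*dy,z])-[u0,v0]+.5)*S)
    cv2.polylines(im,[np.int32(np.round(P))],True,col,1,cv2.LINE_AA)
mx,my,mh=[float(q) for q in sys.argv[1:4]];off=float(sys.argv[4])
b=T[2]-.0558
quad(T[0]+c*off,T[1]+n*off,b,.064,.044,h,(0,255,0));quad(T[0]+c*off,T[1]+n*off,b+.092,.064,.030,h,(0,255,0))
quad(mx,my,.052,.079,.059,np.radians(mh),(0,0,255))
quad(mx,my,.046,.067,.047,np.radians(mh),(0,255,255))
cv2.imwrite("pics/"+sys.argv[5],im)
E
python3 ov.py .5385 -.150 -8.2 0 f.png
```

```text
(no output)
```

View pics/f.png

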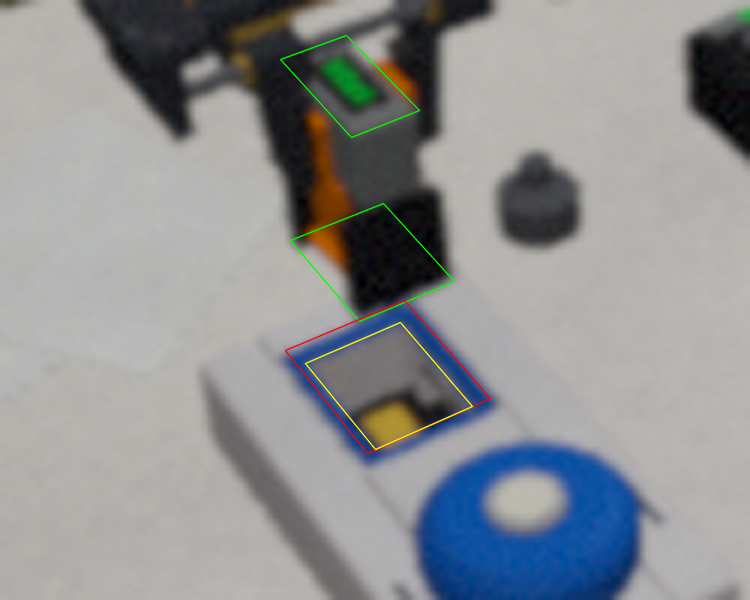

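```bash
python3 go.py -8.2 .542 -.151 .116
```

```text
t 9.0 pos [ 0.5386 -0.1505  0.1721] head -8.12 tilt [ 0.0005 -0.0005] F [ 0.  -0.5 -4.1] gap 0.0412 j [ 0.21  0.69 -0.03  1.84  0.04  0.61 -1.56]
turn [ 0.0001 -0.0002  0.0004]
[0.542, -0.151, 0.116] shift [ 8.400e-03 -1.000e-04  1.403e-01]
```

drive_tool --motion '[[[0.008, 0, 0.03], [0, 0, 0]], [[0.008, 0, 0.07], [0, 0, 0]], [[0.008, 0, 0.11], [0, 0, 0]], [[0.008, 0, 0.14], [0, 0, 0]], [[0.008, 0, 0.14], [0, 0, 0]], [[0.008, 0, 0.14], [0, 0, 0]]]'

```text
time_s: 9.6
position: [0.5419, -0.151, 0.1158]
orientation: [0.0, 0.997, -0.071, 0.0]
force: [0.0, 0.1, -3.4]
finger_gap: 0.0407
```

```bash
python3 go.py -8.2 .542 -.151 .105; python3 ov.py .542 -.1515 -8.2 -.002 g.png
```

```text
t 9.6 pos [ 0.5419 -0.151   0.1158] head -8.13 tilt [ 0.0001 -0.0005] F [ 0.   0.1 -3.4] gap 0.0407 j [ 0.21  0.78 -0.03  1.87  0.04  0.49 -1.56]
turn [ 0.0001 -0.0001  0.0004]
[0.542, -0.151, 0.105] shift [ 0.0003 -0.0002  0.0271]
```

View pics/g.png

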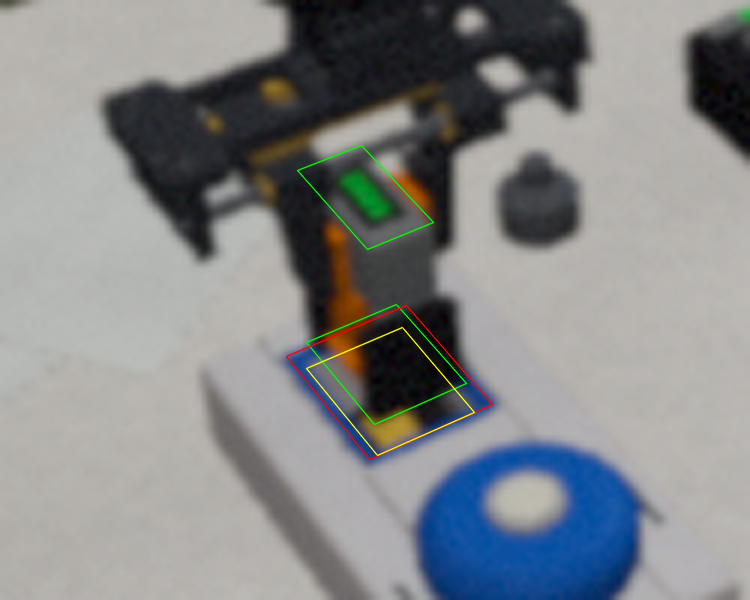

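drive_tool --motion '[[[0, 0, 0.008], [0, 0, 0]], [[0, 0, 0.016], [0, 0, 0]], [[0, 0, 0.022], [0, 0, 0]], [[0, 0, 0.028], [0, 0, 0]], [[0, 0, 0.028], [0, 0, 0]]]'

```text
time_s: 10.15
position: [0.542, -0.1511, 0.1048]
orientation: [0.0, 0.997, -0.071, 0.0]
force: [-0.3, -0.1, -3.7]
finger_gap: 0.0411
```

drive_tool --motion '[[[0, 0, 0.004], [0, 0, 0]], [[0, 0, 0.008], [0, 0, 0]], [[0, 0, 0.012], [0, 0, 0]], [[0, 0, 0.012], [0, 0, 0]]]'

```text
time_s: 10.55
position: [0.5418, -0.1511, 0.0998]
orientation: [0.0, 0.997, -0.071, 0.0]
force: [0.1, 0.9, -2.8]
finger_gap: 0.0406
```

drive_tool --motion '[[[0, 0, 0.004], [0, 0, 0]], [[0, 0, 0.008], [0, 0, 0]], [[0, 0, 0.012], [0, 0, 0]], [[0, 0, 0.012], [0, 0, 0]]]'

```text
time_s: 10.95
position: [0.5417, -0.151, 0.0947]
orientation: [0.0, 0.997, -0.071, -0.0]
force: [-1.2, -0.1, -3.2]
finger_gap: 0.0404
```

drive_tool --motion '[[[0, 0, 0.004], [0, 0, 0]], [[0, 0, 0.008], [0, 0, 0]], [[0, 0, 0.012], [0, 0, 0]], [[0, 0, 0.012], [0, 0, 0]]]'

```text
time_s: 11.35
position: [0.5415, -0.151, 0.0896]
orientation: [0.0, 0.997, -0.071, -0.0]
force: [-0.2, 0.6, -4.0]
finger_gap: 0.0413
```

drive_tool --motion '[[[0, 0, 0.004], [0, 0, 0]], [[0, 0, 0.008], [0, 0, 0]], [[0, 0, 0.012], [0, 0, 0]], [[0, 0, 0.012], [0, 0, 0]]]'

```text
time_s: 11.75
position: [0.5414, -0.1509, 0.0846]
orientation: [0.0, 0.997, -0.071, -0.001]
force: [-0.2, 0.2, -3.8]
finger_gap: 0.0409
```

drive_tool --motion '[[[0, 0, 0.004], [0, 0, 0]], [[0, 0, 0.008], [0, 0, 0]], [[0, 0, 0.01], [0, 0, 0]], [[0, 0, 0.01], [0, 0, 0]]]'

```text
time_s: 12.15
position: [0.5413, -0.1509, 0.0805]
orientation: [0.0, 0.997, -0.071, -0.001]
force: [0.5, 0.5, -3.3]
finger_gap: 0.041
```

drive_tool --motion '[[[0, 0, 0.003], [0, 0, 0]], [[0, 0, 0.006], [0, 0, 0]], [[0, 0, 0.006], [0, 0, 0]]]'

```text
time_s: 12.45
position: [0.5412, -0.1508, 0.0779]
orientation: [0.0, 0.997, -0.071, -0.001]
force: [0.5, 0.8, -3.5]
finger_gap: 0.041
```

drive_tool --motion '[[[0, 0, 0.003], [0, 0, 0]], [[0, 0, 0.006], [0, 0, 0]], [[0, 0, 0.006], [0, 0, 0]]]'

```text
time_s: 12.75
position: [0.5413, -0.1509, 0.0758]
orientation: [0.0, 0.997, -0.071, -0.001]
force: [-1.4, 0.4, 1.5]
finger_gap: 0.0412
```

drive_tool --motion '[[[0, 0, 0.003], [0, 0, 0]], [[0, 0, 0.006], [0, 0, 0]], [[0, 0, 0.006], [0, 0, 0]]]'

```text
time_s: 13.05
position: [0.5413, -0.1509, 0.0735]
orientation: [0.0, 0.997, -0.071, -0.001]
force: [-0.7, -0.5, 3.6]
finger_gap: 0.0409
```

drive_tool --motion '[[[0, 0, 0.003], [0, 0, 0]], [[0, 0, 0.006], [0, 0, 0]], [[0, 0, 0.006], [0, 0, 0]]]'

```text
time_s: 13.35
position: [0.5414, -0.1509, 0.0711]
orientation: [0.0, 0.997, -0.071, -0.001]
force: [-1.9, 1.0, 5.1]
finger_gap: 0.0413
```

drive_tool --motion '[[[0, 0, 0.003], [0, 0, 0]], [[0, 0, 0.005], [0, 0, 0]], [[0, 0, 0.005], [0, 0, 0]]]'

```text
time_s: 13.65
position: [0.5414, -0.1509, 0.0693]
orientation: [0.0, 0.997, -0.071, -0.0]
force: [-2.2, -0.6, 6.4]
finger_gap: 0.041
```

drive_tool --motion '[[[0, 0, 0.003], [0, 0, 0]], [[0, 0, 0.005], [0, 0, 0]], [[0, 0, 0.005], [0, 0, 0]]]'

```text
time_s: 13.95
position: [0.5414, -0.1509, 0.0675]
orientation: [0.0, 0.997, -0.071, -0.0]
force: [-1.9, 0.7, 7.3]
finger_gap: 0.0413
```

drive_tool --motion '[[[0, 0, 0.003], [0, 0, 0]], [[0, 0, 0.003], [0, 0, 0]]]'

```text
time_s: 14.15
position: [0.5415, -0.1509, 0.0666]
orientation: [0.0, 0.997, -0.071, -0.0]
force: [-1.2, 1.0, 8.0]
finger_gap: 0.0413
```

drive_tool --motion '[[[0, 0, 0.003], [0, 0, 0]], [[0, 0, 0.003], [0, 0, 0]]]'

```text
time_s: 14.35
position: [0.5415, -0.1509, 0.0659]
orientation: [0.0, 0.997, -0.071, -0.0]
force: [-2.2, 1.2, 9.1]
finger_gap: 0.0411
```

drive_tool --motion '[[[0, 0, 0.003], [0, 0, 0]], [[0, 0, 0.003], [0, 0, 0]]]'

```text
time_s: 14.55
position: [0.5414, -0.151, 0.0658]
orientation: [0.0, 0.997, -0.071, -0.0]
force: [-3.3, 1.4, 12.9]
finger_gap: 0.0409
```

drive_tool --motion '[[[0, 0, 0.003], [0, 0, 0]], [[0, 0, 0.003], [0, 0, 0]]]'

```text
time_s: 14.75
position: [0.5414, -0.151, 0.0657]
orientation: [0.0, 0.997, -0.071, 0.0]
force: [-3.6, 0.6, 15.1]
finger_gap: 0.0417
```

drive_tool --motion '[[[0, 0, 0.003], [0, 0, 0]], [[0, 0, 0.003], [0, 0, 0]], [[0, 0, 0.003], [0, 0, 0]]]' --fingers 0.58

```text
time_s: 15.05
position: [0.5416, -0.1512, 0.0652]
orientation: [0.0, 0.997, -0.071, 0.0]
force: [-2.2, 0.7, 9.0]
finger_gap: 0.0512
```

drive_tool --motion '[[[0, 0, 0], [0, 0, 0]], [[0, 0, 0], [0, 0, 0]], [[0, 0, 0], [0, 0, 0]]]' --fingers 0.64

```text
time_s: 15.35
position: [0.542, -0.1513, 0.0653]
orientation: [0.001, 0.997, -0.071, 0.001]
force: [-1.4, -0.8, 5.2]
finger_gap: 0.0566
```

drive_tool --motion '[[[0, 0, 0], [0, 0, 0]], [[0, 0, 0], [0, 0, 0]], [[0, 0, 0], [0, 0, 0]], [[0, 0, 0], [0, 0, 0]], [[0, 0, 0], [0, 0, 0]]]' --fingers 0.9

```text
time_s: 15.85
position: [0.5419, -0.1512, 0.0651]
orientation: [0.0, 0.997, -0.071, 0.001]
force: [0.4, 0.0, 0.5]
finger_gap: 0.0795
```

```bash
python3 go.py -8.2 .542 -.151 .16; python3 ov.py .542 -.1515 -8.2 -.002 h1.png
```

```text
t 15.85 pos [ 0.5419 -0.1512  0.0651] head -8.15 tilt [ 0.0012 -0.0011] F [0.4 0.  0.5] gap 0.0795 j [ 0.2   0.87 -0.02  1.89  0.05  0.39 -1.57]
turn [ 0.0003 -0.0004  0.0003]
[0.542, -0.151, 0.16] shift [ 0.0005 -0.0004 -0.2373]
```

View pics/h1.png

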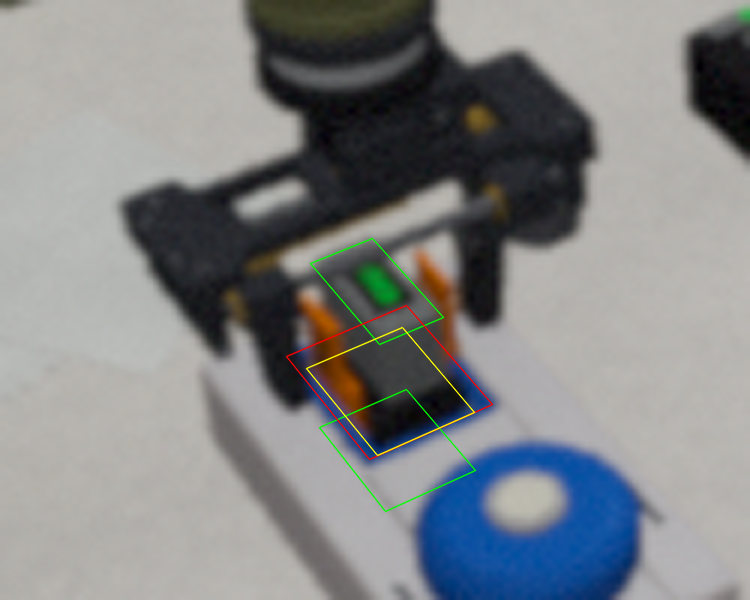

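drive_tool --motion '[[[0, 0, -0.05], [0, 0, 0]], [[0, 0, -0.12], [0, 0, 0]], [[0, 0, -0.175], [0, 0, 0]], [[0, 0, -0.175], [0, 0, 0]], [[0, 0, -0.175], [0, 0, 0]]]'

```text
time_s: 16.4
position: [0.5418, -0.1512, 0.1352]
orientation: [0.001, 0.997, -0.071, 0.001]
force: [-0.8, -0.6, 0.2]
finger_gap: 0.0792
```

drive_tool --motion '[[[0, 0, 0.0], [0, 0, 0]], [[0, 0, 0.0], [0, 0, 0]], [[0, 0, 0.0], [0, 0, 0]], [[0, 0, 0.0], [0, 0, 0]], [[0, 0, 0.0], [0, 0, 0]], [[0, 0, 0.01], [0, 0, 0]], [[0, 0, 0.025], [0, 0, 0]], [[0, 0, 0.04], [0, 0, 0]], [[0, 0, 0.04], [0, 0, 0]]]' --fingers 0 --newtons 10

```text
time_s: 17.3
position: [0.5411, -0.151, 0.1181]
orientation: [0.0, 0.997, -0.071, -0.0]
force: [-0.5, -0.5, 0.3]
finger_gap: 0.0093
```

```bash
python3 go.py -8.2 .542 -.151 .11
```

```text
t 17.3 pos [ 0.5411 -0.151   0.1181] head -8.14 tilt [-0.0002 -0.0008] F [-0.5 -0.5  0.3] gap 0.0093 j [ 0.21  0.78 -0.03  1.87  0.04  0.5  -1.56]
turn [0.0003 0.     0.0003]
[0.542, -0.151, 0.11] shift [ 0.0021 -0.0003  0.0203]
```

drive_tool --motion '[[[0, 0, 0.005], [0, 0, 0]], [[0, 0, 0.01], [0, 0, 0]], [[0, 0, 0.01], [0, 0, 0]]]'

```text
time_s: 17.6
position: [0.541, -0.1509, 0.1139]
orientation: [0.0, 0.997, -0.071, -0.0]
force: [-0.0, 1.0, 0.1]
finger_gap: 0.0003
```

drive_tool --motion '[[[0, 0, 0.004], [0, 0, 0]], [[0, 0, 0.008], [0, 0, 0]], [[0, 0, 0.008], [0, 0, 0]]]'

```text
time_s: 17.9
position: [0.5409, -0.1509, 0.1105]
orientation: [0.0, 0.997, -0.071, -0.0]
force: [-0.3, 0.3, 0.4]
finger_gap: 0.0003
```

drive_tool --motion '[[[0, 0, 0.003], [0, 0, 0]], [[0, 0, 0.005], [0, 0, 0]], [[0, 0, 0.005], [0, 0, 0]]]'

```text
time_s: 18.2
position: [0.5408, -0.1509, 0.1084]
orientation: [0.0, 0.997, -0.071, -0.0]
force: [-0.3, 0.3, -0.0]
finger_gap: 0.0004
```

drive_tool --motion '[[[0, 0, 0.003], [0, 0, 0]], [[0, 0, 0.005], [0, 0, 0]], [[0, 0, 0.005], [0, 0, 0]]]'

```text
time_s: 18.5
position: [0.5408, -0.1509, 0.1063]
orientation: [0.0, 0.997, -0.071, -0.001]
force: [0.3, -0.1, 0.1]
finger_gap: 0.0009
```

drive_tool --motion '[[[0, 0, 0.003], [0, 0, 0]], [[0, 0, 0.004], [0, 0, 0]], [[0, 0, 0.004], [0, 0, 0]]]'

```text
time_s: 18.8
position: [0.5411, -0.151, 0.1053]
orientation: [0.0, 0.997, -0.071, -0.0]
force: [-0.4, 0.3, 5.9]
finger_gap: 0.0008
```

drive_tool --motion '[[[0, 0, 0.003], [0, 0, 0]], [[0, 0, 0.005], [0, 0, 0]], [[0, 0, 0.005], [0, 0, 0]]]'

```text
time_s: 19.1
position: [0.5413, -0.151, 0.104]
orientation: [0.0, 0.997, -0.071, 0.0]
force: [-1.3, 0.9, 7.2]
finger_gap: 0.0005
```

drive_tool --motion '[[[0, 0, 0.003], [0, 0, 0]], [[0, 0, 0.005], [0, 0, 0]], [[0, 0, 0.005], [0, 0, 0]]]'

```text
time_s: 19.4
position: [0.5414, -0.1511, 0.1028]
orientation: [0.001, 0.997, -0.071, 0.0]
force: [-1.8, 0.7, 8.5]
finger_gap: 0.0005
```

drive_tool --motion '[[[0, 0, -0.005], [0, 0, 0]], [[0, 0, -0.01], [0, 0, 0]], [[0, 0, -0.03], [0, 0, 0]], [[0, 0, -0.08], [0, 0, 0]], [[0, 0, -0.15], [0, 0, 0]], [[0, 0, -0.25], [0, 0, 0]], [[-0.2, 0, -0.3], [0, 0, 0]], [[-0.3, 0, -0.3], [0, 0, 0]], [[-0.3, 0, -0.3], [0, 0, 0]], [[-0.3, 0, -0.3], [0, 0, 0]]]'

```text
time_s: 20.4
position: [0.4187, -0.1338, 0.2234]
orientation: [0.001, 0.997, -0.072, -0.001]
force: [0.1, 0.5, -0.7]
finger_gap: 0.0007
```

```bash
python3 go.py -8.2 .542 -.151 .2; python3 ov.py .542 -.1515 -8.2 -.002 i.png; python3 - <<'E'
from h import *
for n in("scene","top"):
    c=env.camera(n)
    for t in("pack_grip","weight","brush","jar"): print(n,t,[(np.round(d["point"],4),round(d["confidence"],2)) for d in env.landmark_of(c,t)[:1]])
E
```

```text
t 20.4 pos [ 0.4187 -0.1338  0.2234] head -8.21 tilt [-0.0022 -0.001 ] F [ 0.1  0.5 -0.7] gap 0.0007 j [ 0.23  0.48 -0.04  2.12  0.04  0.54 -1.55]
turn [ 0.0004  0.0006 -0.    ]
[0.542, -0.151, 0.2] shift [ 0.3112 -0.0014  0.0579]
scene pack_grip [(array([ 0.5435, -0.1508,  0.0832]), 0.97)]
scene weight [(array([0.4477, 0.0034, 0.0012]), 0.74)]
scene brush [(array([0.3138, 0.2656, 0.0036]), 0.81)]
scene jar [(array([ 4.451e-01, -3.901e-01,  1.000e-04]), 0.71)]
top pack_grip [(array([ 0.5373, -0.1486,  0.0825]), 0.59)]
top weight [(array([ 0.4521, -0.0017, -0.0012]), 0.65)]
top brush [(array([ 3.119e-01,  2.650e-01, -3.000e-04]), 0.9)]
top jar [(array([ 0.4398, -0.3915, -0.0032]), 0.59)]
```

View pics/i.png

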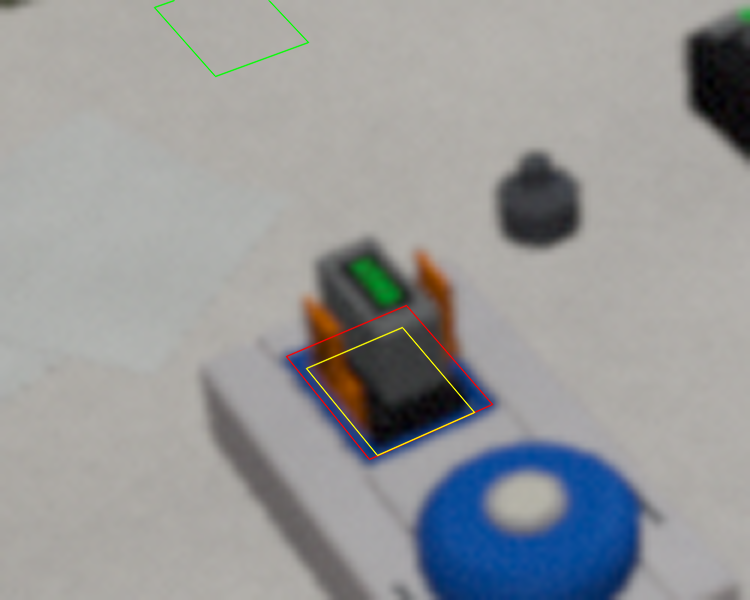

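```bash
python3 -c "
from station import env
print(env.sign_off())"
```

```text
the job is handed in; nothing more can be done
None
```

The battery pack is in the pump and appears latched. I handed the job in at about 21 s of the 58 s allowed, with the gripper clear of everything.

- **Lift:** I pinched both tabs fully in. The pack came out of the black charger with only its own weight (about 3.5 N) on the wrist.
- **Seating:** I lowered it into the pump's pocket, feeling the contact plate first and then the hard floor. The most I measured at the wrist was 15 N, which is about 19 N on the pump.
- **Latch check:** I let the tabs out while the pack was pressed down, then touched the top of the pack with closed fingers.
    - **Height:** Contact came at 0.1055 m. A latched pack should sit at about 0.105 m and an unlatched one at about 0.112 m.
    - **Spring force:** Light pressing gave 6 to 8.5 N over about 2.5 mm, as expected for a latched pack. I did not press on to the floor this second time.
- **Final pictures:** Both tabs are out and the pack sits in the pocket. The weight, brush and jar are where they started, within measuring error.
- **Disagreement:** The two cameras put the pack and the pump mouth up to about 6 mm apart along x. I aimed between them, and the pocket's lead-in took up the rest, with at most about 4 N sideways.

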